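# Seat an optical cell in the beam checker

## Task

Take the clear sample cell with the blue cap, stand it in the open front bay of the beam checker's channel with its clear faces towards the lamp and the detector, and slide it along the channel floor past the brass spring until you feel it touch the red stop; press it gently home there with a few newtons, for about half a second, and let go. The stop is set somewhere new each time and the cell is glass, so go by feel and never push hard; leave the amber cell and the other things on the bench alone.

Things in the scene. Friction and masses are not known exactly. Their poses are not given: they have to be found in the camera images.
- cell_mid (a point): sample cell: upright square block 26 x 26 x 80 mm, about 0.12 kg, standing on the bench; blue cap, colourless panes, black foot and side plates. Point: its centre, 40 mm above its underside. z up; its +y and -y faces are the clear ones, its +x and -x faces the black plates, by which to grip it, near 58 mm above its underside (lower, the fingers meet the channel)
- blank_mid (a point): the other cell, a bystander: same shape and size, but amber panes and a red cap. Point and axes as for the sample cell
- checker: beam checker, fixed: dark base plate 145 x 220 x 12 mm, lamp at its local +y end (amber lens), detector at -y (green lens), black housings 78 mm tall, lens barrels ending 48 mm from the middle. Light path along local y. Origin: on the bench under the middle of the path; z up. An aluminium channel for the cell runs along local x from the open bay (-x) to the red stop (+x)
- channel_bay (a point): where to stand the cell in the open bay: on the channel floor (20 mm above the bench), at local x = -48, y = -1 mm of the checker; same axes. Channel walls are 20 mm high; inner faces at local y = +13 (reference wall) and -17 mm for x = -25 to +50, both flaring out 8 mm more at x = -48
- spring_mid (a point): middle of the brass leaf spring's flat on the channel's -y side, at local x = 0, y = -10.5 mm, 31 mm above the bench; ramp from x = -26 to -9 mm, flat to +9 mm. It yields up to 6 mm and presses the cell to the reference wall (cell centre then at y = 0) with about 2 N; sliding past it takes some 2 to 5 N
- channel_end (a point): end of the channel, at local x = +47 mm of the checker, on its floor. Before it stands the red stop, a rigid block 20 mm wide and 24 mm high, centred on y = 0. Its face lies anywhere from local x = +5 to +21 mm, set anew each time and not reported. The cell is home when it touches it (cell centre 13 mm before the face)
- glue_bottle: small white dropper bottle, 29 mm wide, 80 mm tall, a bystander; origin under its centre.
- parts_box: clear lidded box of small parts, 57 x 77 x 41 mm, a bystander; origin under its centre.

How it is judged:
By the outcome, as a careful person would: the job done as asked, in the order asked, and still so for the second after the job is handed in, with the robot touching nothing.
It also fails if it takes over 64 s, if anything falls off the work surface, if the arm or the gripper's body presses on something with over 40 N, if the wrist force passes 120 N, or if a joint passes its speed limit or range.

## Robot

A 7-joint arm with a two-finger parallel gripper is mounted at the origin on the work surface; the furniture and walls round the work are solid. World frame = base frame: x ahead of the robot, y to its left, z up, the work surface at z = 0. Lengths are in m, angles in rad, forces in N, time in s.
With the tool pointing down it reaches from about 0.425 to 0.925 m from the base axis. Payload 6.8 kg.
Tool frame: the origin (TCP) lies on the centre line of the jaws, within the pads' length; the fingertips stand bot.tip_reach ahead of it and the grasp point (between the pads) lies 3 mm ahead of it (bot.tip_reach is the distance from the TCP to the fingertips, in m); z points along the fingers, y is the line along which they close (so a half turn about z gives the same grasp; the last joint's range is limited). The gripper opens to 85 mm and grips with 20 to 120 N. Pads are 22 mm wide; open, the fingers measure 114 mm over their backs; the gripper's body (76 mm by 85 mm) begins 54 mm behind the grasp point. The pads swing forward as they close: fully open they stand 13 mm farther back than shut.
Start: joints at [1.026, 0.477, 0.022, 1.555, -0.011, 1.109, -0.083], TCP at [0.286, -0.612, 0.253] pointing down, gripper open.
Joint ranges: [-2.96, 2.96], [-0.34, 2.1], [-1.41, 1.46], [0.24, 2.44], [-1.37, 4.51], [0.17, 1.92], [-2.96, 2.96]. Speed limits (rad/s): [2.39, 2.39, 3.14, 3.14, 3.14, 3.14, 3.14].

## Interface

Orientations are given as a unit quaternion [w, x, y, z].
In Python, from station import bot gives the robot as it stands.
- The arm moves only by the tool jog_arm, never from a script. Its argument "deltas" is a list of rows, each a list of 7 numbers: the shift along the world's x, y, z in m, then the turn, a rotation vector about the world's x, y, z in rad, then the opening, from 0 (shut) to 1 (fully open). In form: [[x, y, z, rx, ry, rz, grip], ...]. A call has 1 to 10 rows; each row shifts and turns the commanded pose from where the row before left it; what a row does not reach is not made up. A row lasts 1/10 s, in which the tool goes at most 50 mm and 8.59 degrees, less where a joint would pass 70% of its speed; a pose out of reach is approached as far as the arm can. A call with a gripper value outside its range is refused whole. The fingers move at their own pace and stop on an object; "newtons" is the grip in N (left out, the last holds). Time passes only in rows, so rows that do not move let the fingers close. It gives the time, the measured TCP pose, the force, the opening and the grip force at its end, in the units of the state.
- bot.get_obs(): the state, without advancing time (a new reading comes with each control period).
- bot.read_camera(name): name is "scene" or "top" or "wrist"; returns a dict with "img" (400x640x3 uint8, red, green, blue), "K" (3x3 intrinsics, pixels), "eye" and "attitude" of the camera in the world. Camera axes: x right, y down, z forward; pixel columns grow to the right and rows downward; lengths in m; the calibration is good to about 2 mm. A picture is of the moment at which its call begins. There is no depth.
- bot.hand_in(): hands the job in; it is judged then, once.
The state is a dict: "t": time; "q": joint angles; "joint_vel": joint speeds; "joint_torque": joint torques, N m; "eef_pos": TCP position; "tool_rot": TCP orientation; "contact_force": force on the tool from outside, world axes, zero at the start; "torque": the same for the moment, N m; "gripper_width": opening from 0.0 (shut) to 1.0 (fully open); "grasp_force": force on a finger pad.
Only numpy, scipy, OpenCV 4.12 (cv2) and the standard library are available. Lean on these libraries where they do the work, as an engineer would, in place of code of your own. Each camera call takes 0.05 s, during which the arm holds its last target. There are 200 camera calls.

## Working session

There is one attempt and no reset: what is moved stays moved. The work goes in short steps, Python scripts to look and compute and a tool call to move; the robot and the scene stay as the last step left them, time stands still between calls to the robot, and variables do not carry over. Pictures are saved under pics/ and viewed, at most 10 in all, crops included, and the job is handed in when it is done.

Besides the shell and the picture viewer there is one more tool, called after "Call:" as name(argument=value, ...), one argument or row to a line, values as JSON. jog_arm: Moves the arm, as the interface text tells. Its arguments: {"type":"object","properties":{"deltas":{"type":"array"},"newtons":{"type":"number"}},"required":["deltas"]}

```bash
mkdir -p pics; cat > h.py <<'E'
import numpy as np, cv2
from station import bot
from scipy.spatial.transform import Rotation as R
def cam(n):
    c=bot.read_camera(n); return c
def rot(c):
    a=np.array(c["attitude"]); return a if a.shape==(3,3) else R.from_quat(a,scalar_first=True).as_matrix()
def ray(c,uv):
    d=rot(c)@np.linalg.solve(np.array(c["K"]),[uv[0],uv[1],1.]); return np.array(c["eye"]),d
def onz(c,uv,z):
    e,d=ray(c,uv); return e+d*(z-e[2])/d[2]
def proj(c,p):
    q=np.array(c["K"])@(rot(c).T@(np.array(p)-np.array(c["eye"]))); return q[:2]/q[2]
def save(c,n,crop=None,s=1):
    i=c["img"][:,:,::-1]
    if crop: i=i[crop[1]:crop[3],crop[0]:crop[2]]
    cv2.imwrite(n,cv2.resize(i,None,fx=s,fy=s))
def blobs(c,lo,hi,amin=20):
    h=cv2.cvtColor(c["img"],cv2.COLOR_RGB2HSV); m=cv2.inRange(h,np.array(lo),np.array(hi))
    for k in cv2.findContours(m,cv2.RETR_EXTERNAL,cv2.CHAIN_APPROX_NONE)[0]:
        if cv2.contourArea(k)>amin: yield k
E
python3 - <<'E'
from h import *
print(bot.tip_reach); o=bot.get_obs(); print({k:np.round(v,3) for k,v in o.items()})
for n in ("top","scene"):
    c=cam(n); save(c,f"pics/{n}0.png"); print(n,c["eye"],c["attitude"],c["K"])
    for nm,lo,hi in (("blue",(100,120,50),(130,255,255)),("red",(0,150,60),(6,255,255)),("red2",(172,150,60),(180,255,255)),("green",(40,100,50),(85,255,255)),("amber",(10,130,80),(28,255,255))):
        for k in blobs(c,lo,hi): r=cv2.minAreaRect(k); print(nm,cv2.contourArea(k),np.round(r[0],1),np.round(r[1],1),round(r[2],1))
E
```

```text
0.022
{'t': np.float64(0.0), 'q': array([ 1.026,  0.478,  0.022,  1.556, -0.011,  1.109, -0.083]), 'joint_vel': array([-0.001, -0.001, -0.   ,  0.002,  0.   , -0.   ,  0.001]), 'joint_torque': array([-1.0000e-03, -5.9646e+01,  1.6080e+00, -2.8120e+01,  1.2000e-02,
        9.0000e-03, -0.0000e+00]), 'eef_pos': array([ 0.285, -0.611,  0.252]), 'tool_rot': array([-0.001,  0.976,  0.217, -0.   ]), 'contact_force': array([ 0.297, -0.384, -0.092]), 'torque': array([0.014, 0.028, 0.005]), 'grasp_force': np.float64(0.0), 'gripper_width': np.float64(1.001)}
top [0.40890302 0.01303859 1.29524031] [ 0.03936042 -0.70198485  0.71018513 -0.03612626] [[510.2912238    0.         326.90126452]
 [  0.         510.2912238  186.73711385]
 [  0.           0.           1.        ]]
blue 109.5 [418.1 217.8] [11.2 11.2] 36.9
blue 149.0 [ 91.5 141.6] [65.3  5.1] 3.9
blue 75.0 [125.3 136.7] [37.6 11.8] 30.7
blue 7727.5 [223.5  54.1] [99.2 82.3] 10.2
blue 2435.5 [354.   24.5] [49. 98.] 90.0
blue 15139.5 [64.5 68.5] [137. 129.] 90.0
red 24.0 [320.5 185. ] [4. 7.] 90.0
red 93.0 [414.8 158.1] [10.6 10.4] 32.0
scene [-0.12536958  0.48722575  0.78912948] [ 0.1891615  -0.43748206  0.80373821 -0.35613518] [[474.78836027   0.         315.73180429]
 [  0.         474.78836027 195.68746065]
 [  0.           0.           1.        ]]
blue 58.0 [421.5 170. ] [9.8 7.2] 8.1
blue 6216.0 [175.3 151.5] [ 78.1 103.5] 78.1
blue 5033.0 [268.3  94.7] [69.  92.7] 70.0
blue 23.0 [33.2 20.2] [26.6  3. ] 58.0
blue 19937.5 [ 54.5 148. ] [296. 109.] 90.0
red 25.5 [320.5 197.5] [7.1 5.7] 45.0
red 40.0 [382. 141.] [6. 8.] 90.0
```

View pics/top0.png

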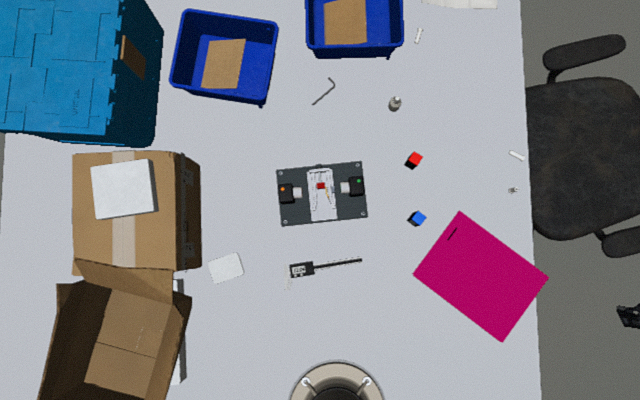

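View pics/scene0.png

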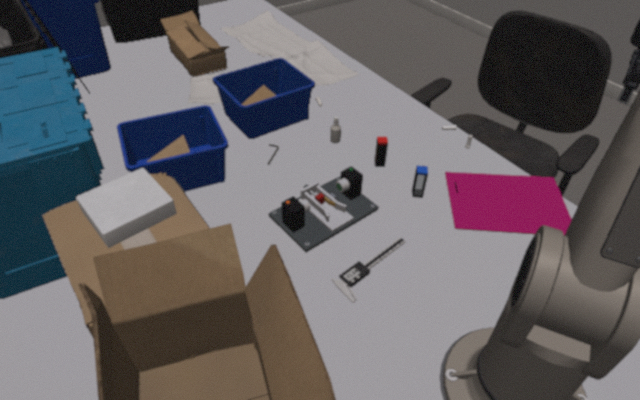

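The top view shows the blue-capped cell at (418,218), the red-capped one at (414,158), and the checker around (322,194) with its red stop at (320,185). The lamp is on the left (world +y), so the channel runs along world +x. The scene view agrees, with the blue cap at (421,170) and the checker at about (323,210).

```bash
python3 - <<'E'
from h import *
t=cam("top"); s=cam("scene")
print("cell", onz(t,(418.1,217.8),.08), onz(s,(421.5,168.5),.08),"blank",onz(t,(414.8,158.1),.08))
h=cv2.cvtColor(t["img"],cv2.COLOR_RGB2HSV); m=cv2.inRange(h,(0,0,0),(180,255,110)); m[:150]=0;m[240:]=0;m[:,:260]=0;m[:,390:]=0
m=cv2.morphologyEx(m,cv2.MORPH_CLOSE,np.ones((3,3)))
k=max(cv2.findContours(m,0,2)[0],key=cv2.contourArea); b=cv2.boxPoints(cv2.minAreaRect(k))
P=np.array([onz(t,p,.012)[:2] for p in b]); print(b,P,P.mean(0))
for i in range(4): d=P[(i+1)%4]-P[i]; print(np.linalg.norm(d),np.degrees(np.arctan2(d[1],d[0])))
a=cv2.resize(s["img"][150:210,390:450,::-1],(400,400),interpolation=2); b=cv2.resize(t["img"][190:250,385:445,::-1],(400,400),interpolation=2)
cv2.imwrite("pics/c1.png",np.hstack([a,b]))
E
```

```text
cell [ 0.462378   -0.19809827  0.08      ] [ 0.46667541 -0.20349999  0.08      ] blank [ 0.60604035 -0.19452213  0.08      ]
[[275.06433 168.60028]
 [361.25348 159.36572]
 [367.4237  216.95462]
 [281.23456 226.18918]] [[ 0.59441379  0.14927662]
 [ 0.61547379 -0.07000822]
 [ 0.46896392 -0.08279401]
 [ 0.44831192  0.13385857]] [0.53179086 0.03258324]
0.22029381951004157 -84.51416877182105
0.14706670997242077 -175.0124817291056
0.2176346585887295 95.44516010415025
0.14691314403587857 6.024099467385485
```

View pics/c1.png

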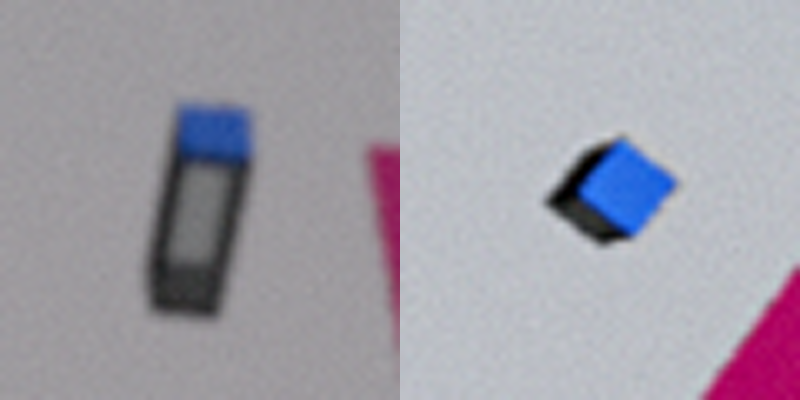

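The cell's clear pane faces the scene camera, at an azimuth of about 140°, so the grip line lies at about 50°. Plate sides measure 147 x 219 mm against the stated 145 x 220, with yaw about 5.4° and middle near (0.532, 0.033). I'll move above the cell and check from near.

Call:
jog_arm(
  deltas=[
    [0.018,0.041,0,0,0,0.14,1],
    [0.018,0.041,0,0,0,0.14,1],
    [0.018,0.041,0,0,0,0.14,1],
    [0.018,0.041,0,0,0,0.14,1],
    [0.018,0.041,0,0,0,0.14,1],
    [0.018,0.041,0,0,0,0.14,1],
    [0.018,0.041,0,0,0,0.14,1],
    [0.018,0.041,0,0,0,0.14,1],
    [0.018,0.041,0,0,0,0.14,1],
    [0.018,0.041,0,0,0,0.14,1],
  ],
)

```text
t: 1.2
eef_pos: [0.4659, -0.2, 0.2534]
tool_rot: [0.0, 0.605, 0.796, -0.0]
contact_force: [1.0, -0.3, 0.4]
gripper_width: 1.001
grasp_force: 0.0
```

Call:
jog_arm(
  deltas=[
    [0,0,0,0,0,0.14,1],
    [0,0,0,0,0,0.14,1],
    [0,0,0,0,0,0.14,1],
    [0,0,0,0,0,0.14,1],
    [0,0,0,0,0,0.05,1],
    [0,0,0,0,0,0,1],
  ],
)

```text
t: 1.8
eef_pos: [0.4654, -0.2017, 0.2532]
tool_rot: [-0.0, 0.34, 0.94, 0.0]
contact_force: [-0.1, -0.6, 0.4]
gripper_width: 0.996
grasp_force: 0.0
```

```bash
cat >> h.py <<'E'
def pose():
    o=bot.get_obs(); Q=R.from_quat(o["tool_rot"],scalar_first=True).as_matrix()
    print("t",round(float(o["t"]),2),"p",np.round(o["eef_pos"],4),"yaz",round(float(np.degrees(np.arctan2(Q[1,1],Q[0,1]))),2),"z",np.round(Q[:,2],4),"F",np.round(o["contact_force"],2),"w",round(float(o["gripper_width"]),3),"g",round(float(o["grasp_force"]),1),"q7",round(float(o["q"][6]),2))
    return o
E
python3 - <<'E'
from h import *
pose(); w=cam("wrist"); save(w,"pics/w1.png"); print(w["eye"],rot(w))
for k in blobs(w,(100,120,50),(130,255,255)):
    r=cv2.minAreaRect(k); b=cv2.boxPoints(r); P=np.array([onz(w,p,.08)[:2] for p in b]); print(r,P.mean(0))
    for i in range(4): d=P[(i+1)%4]-P[i]; print(np.linalg.norm(d),np.degrees(np.arctan2(d[1],d[0])))
E
```

```text
t 1.8 p [ 0.4654 -0.2017  0.2532] yaz 50.19 z [-2.e-04  2.e-04 -1.e+00] F [-0.14 -0.59  0.45] w 0.996 g 0.0 q7 1.03
[ 0.40605192 -0.1529929   0.37401879] [[ 6.39693087e-01  7.32769119e-01  2.32039162e-01]
 [ 7.68630016e-01 -6.10164527e-01 -1.92112333e-01]
 [ 8.08080565e-04  3.01245196e-01 -9.53546370e-01]]
((620.4408569335938, 341.2994689941406), (95.87751007080078, 89.08344268798828), 59.534454345703125) [ 0.87035071 -0.04629073]
0.09818513354931267 91.0784546656946
0.1611402495246581 0.17329748509295337
0.11034615396369231 -83.5819220421887
0.17197840426785263 176.33295365696105
((322.5, 181.0), (24.0, 23.0), 90.0) [ 0.46315454 -0.20112604]
0.02381972349555807 50.221328501469415
0.02593542808897483 -39.121599582713
0.02444217439466357 -129.78275519243272
0.025934017398997592 139.50322820484647
```

View pics/w1.png

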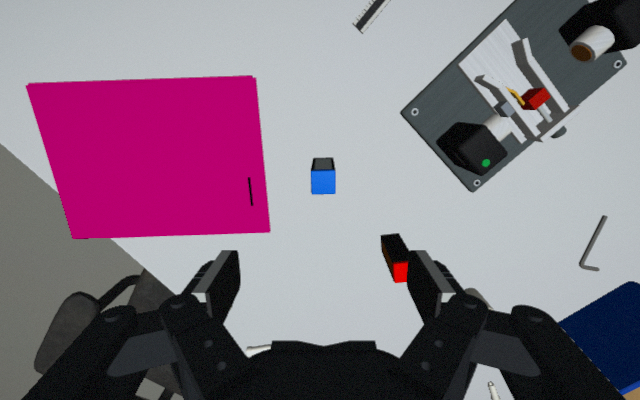

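The wrist view shows the blue cap at (322,181), which puts the cell at (0.463, -0.201) with yaw 50.3°. The clear pane faces the camera side (up in the image), so the fingers at (220,290) and (425,290) will close on the black plates. The red cell at (398,260) is clear of the way.

Call:
jog_arm(
  deltas=[
    [-0.002,0.001,-0.024,0,0,0,1],
    [0,0,-0.024,0,0,0,1],
    [0,0,-0.024,0,0,0,1],
    [0,0,-0.024,0,0,0,1],
    [0,0,-0.024,0,0,0,1],
    [0,0,-0.024,0,0,0,1],
    [0,0,-0.024,0,0,0,1],
    [0,0,-0.024,0,0,0,1],
    [0,0,0,0,0,0,1],
    [0,0,0,0,0,0,1],
  ],
)

```text
t: 2.85
eef_pos: [0.4636, -0.2005, 0.0615]
tool_rot: [-0.0, 0.341, 0.94, 0.0]
contact_force: [0.4, 0.2, 0.6]
gripper_width: 1.001
grasp_force: 0.0
```

Call:
jog_arm(
  deltas=[
    [0,0,0,0,0,0,0.7],
    [0,0,0,0,0,0,0.55],
    [0,0,0,0,0,0,0.45],
    [0,0,0,0,0,0,0.4],
    [0,0,0,0,0,0,0.35],
    [0,0,0,0,0,0,0.3],
    [0,0,0,0,0,0,0.2],
    [0,0,0,0,0,0,0],
    [0,0,0,0,0,0,0],
    [0,0,0,0,0,0,0],
  ],
  newtons=25,
)

```text
t: 3.85
eef_pos: [0.4637, -0.2007, 0.0616]
tool_rot: [0.0, 0.34, 0.94, -0.0]
contact_force: [-1.1, -0.9, 5.3]
gripper_width: 0.304
grasp_force: 25.6
```

Call:
jog_arm(
  deltas=[
    [0,0,0,0,0,0,0],
    [0,0,0,0,0,0,0],
  ],
)

```text
t: 4.05
eef_pos: [0.4637, -0.2007, 0.0616]
tool_rot: [0.0, 0.34, 0.94, -0.0]
contact_force: [-0.5, 0.4, 6.2]
gripper_width: 0.306
grasp_force: 25.6
```

Grasp holds: the opening of 0.305 is 26 mm, at 25 N. I'll lift it, then carry it over the bay.

Call:
jog_arm(
  deltas=[
    [0,0,0.01,0,0,0,0],
    [0,0,0.025,0,0,0,0],
    [0,0,0.03,0,0,0,0],
    [0,0,0.03,0,0,0,0],
    [0,0,0.03,0,0,0,0],
    [0,0,0.025,0,0,0,0],
    [0,0,0.01,0,0,0,0],
    [0,0,0,0,0,0,0],
  ],
)

```text
t: 4.85
eef_pos: [0.4641, -0.2009, 0.2225]
tool_rot: [0.001, 0.341, 0.94, -0.0]
contact_force: [0.3, -0.2, -1.5]
gripper_width: 0.299
grasp_force: 25.0
```

Call:
jog_arm(
  deltas=[
    [0.002,0.02,0,0,0,-0.08,0],
    [0.002,0.025,0,0,0,-0.09,0],
    [0.002,0.028,0,0,0,-0.09,0],
    [0.002,0.028,0,0,0,-0.09,0],
    [0.002,0.028,0,0,0,-0.09,0],
    [0.002,0.028,0,0,0,-0.09,0],
    [0.002,0.028,0,0,0,-0.09,0],
    [0.002,0.023,0,0,0,-0.08,0],
    [0.002,0.02,0,0,0,-0.08,0],
    [0,0,0,0,0,0,0],
  ],
)

```text
t: 5.85
eef_pos: [0.4807, 0.0305, 0.2199]
tool_rot: [-0.001, 0.671, 0.741, -0.0]
contact_force: [-0.0, -0.2, -0.6]
gripper_width: 0.303
grasp_force: 24.9
```

```bash
python3 - <<'E'
from h import *
pose(); w=cam("wrist"); save(w,"pics/w2.png")
np.savez("w2.npz",img=w["img"],K=w["K"],eye=w["eye"],attitude=w["attitude"])
E
```

```text
t 5.85 p [0.4807 0.0305 0.2199] yaz 5.7 z [-0.0022  0.0014 -1.    ] F [-0.02 -0.23 -0.64] w 0.303 g 24.9 q7 -0.24
```

View pics/w2.png

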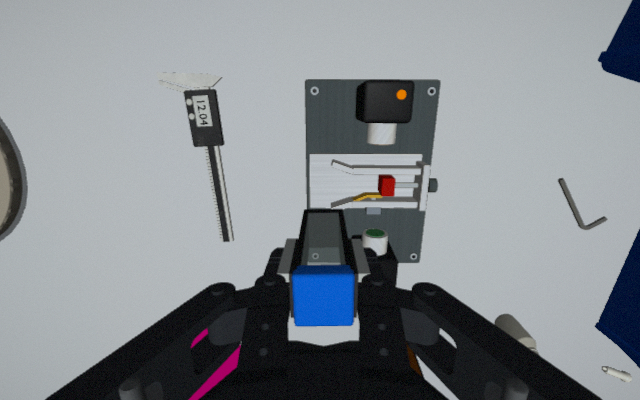

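The wrist view shows the plate corners at about (305,80), (439,80) and (421,263), the channel between rows 155 and 208, and the red stop at (387,185). The held cell is upright at (323,250) with its pane towards the lamp side. I'll refine the checker pose from the plate edges.

```bash
python3 - <<'E'
from h import *
w=dict(np.load("w2.npz")); g=cv2.GaussianBlur(cv2.cvtColor(w["img"],cv2.COLOR_RGB2GRAY),(3,3),0).astype(float)
def edge(p0,p1,horiz):  # strongest bright->dark crossing scanned along p0->p1
    n=np.arange(p0,p1); return n
def fit(lines,vert,lo,hi,sign):
    pts=[]
    for a in lines:
        prof=g[a,lo:hi] if vert else g[lo:hi,a]
        d=sign*np.gradient(prof); i=int(np.argmax(d))
        if 0<i<len(d)-1: i+=0.5*(d[i-1]-d[i+1])/(d[i-1]-2*d[i]+d[i+1])
        pts.append((lo+i,a) if vert else (a,lo+i))
    P=np.array([onz(w,p,.012)[:2] for p in pts])
    vx,vy,x,y=cv2.fitLine(P.astype(np.float32),cv2.DIST_HUBER,0,1e-4,1e-4).ravel()
    if (vx if not vert else -vy)<0: vx,vy=-vx,-vy
    r=np.abs((P-[x,y])@[-vy,vx]); a=np.degrees(np.arctan2(vy,vx)); print("edge",(x,y),a if not vert else a+90,"res",np.median(r)); return np.array([x,y]),a
L=fit(range(95,150,3),True,295,315,-1)
Rr=fit(list(range(95,150,3))+list(range(215,250,3)),True,415,447,1)
T=fit(list(range(312,355,3))+list(range(415,432,3)),False,70,90,-1)
B=fit(range(400,416,2),False,253,273,1)
def ev(yaw):
    y=np.radians(yaw); ex=np.array([np.cos(y),np.sin(y)]); ey=np.array([-ex[1],ex[0]])
    l,r,t,b=[E[0] for E in (L,Rr,T,B)]
    print(yaw,"sizes",(r-l)@ex,(t-b)@ey,"C",ex*((l+r)@ex/2)+ey*((t+b)@ey/2))
for y in (5,5.5,6): ev(y)
# cap top of the held cell and stop
z=.2199-.0616+.08
for k in blobs(w,(100,120,50),(130,255,255),500):
    r=cv2.boundingRect(k)
    if 280<r[0]<300: q=cv2.minAreaRect(k); print("cap",q,onz(w,q[0],z))
for k in blobs(w,(0,150,60),(8,255,255)): q=cv2.boundingRect(k); print("red",q,[onz(w,(q[0]+dx,q[1]+q[3]/2),.044)[:2] for dx in (0,q[2])])
E
```

```text
edge (np.float32(0.45481145), np.float32(0.08404274)) 5.502281 res 6.607660518020392e-05
edge (np.float32(0.6022855), np.float32(0.052308235)) 5.4761505 res 7.974894717466973e-05
edge (np.float32(0.51503164), np.float32(0.13922672)) 5.57421 res 2.0416932093438998e-05
edge (np.float32(0.59880006), np.float32(-0.07221031)) 5.514779 res 2.3258399827120475e-05
5 sizes 0.14414702266139262 0.21793334939318468 C [0.53177392 0.03130857]
5.5 sizes 0.14375349149209884 0.21849246543416254 C [0.53211649 0.03112029]
6 sizes 0.1433490129378637 0.21903494242796956 C [0.53246229 0.03093803]
cap ((322.4999694824219, 294.4999694824219), (62.99999237060547, 60.99999237060547), -0.0) [0.48023238 0.03238566 0.2383    ]
red (380, 175, 15, 21) [array([0.54083858, 0.03329981]), array([0.55670019, 0.03489869])]
```

```bash
python3 - <<'E'
from h import *
w=dict(np.load("w2.npz"))
C=np.array([.5321,.0311]); y=np.radians(5.5); M=np.array([[np.cos(y),np.sin(y)],[-np.sin(y),np.cos(y)]])
lc=lambda uv,z: np.round(1000*M@(onz(w,uv,z)[:2]-C),1)
print("lamp top edges",lc((357,83),.09),lc((413,83),.09),lc((357,83),.078),lc((413,83),.078))
h=cv2.cvtColor(w["img"],cv2.COLOR_RGB2HSV)
for k in blobs(w,(12,130,120),(28,255,255),10): q=cv2.boundingRect(k); print("orange/brass",q,cv2.contourArea(k))
save(w,"pics/w2c.png",(300,145,445,265),5)
np.savetxt("d.txt",[0])
for n,uv,z in (("wall+ end",(332,162),.04),("bend",(352,170),.04),("straight",(415,174),.04),("wall- end",(332,206),.04)): print(n,lc(uv,z))
E
```

```text
lamp top edges [-24.5  99.4] [20.9 99.5] [-23.2 100.3] [ 24.3 100.4]
orange/brass (353, 195, 30, 6) 47.0
orange/brass (396, 89, 11, 11) 67.5
wall+ end [-42.3  25.6]
bend [-21.   17.1]
straight [46.2 13.1]
wall- end [-41.7 -23.3]
```

View pics/w2c.png

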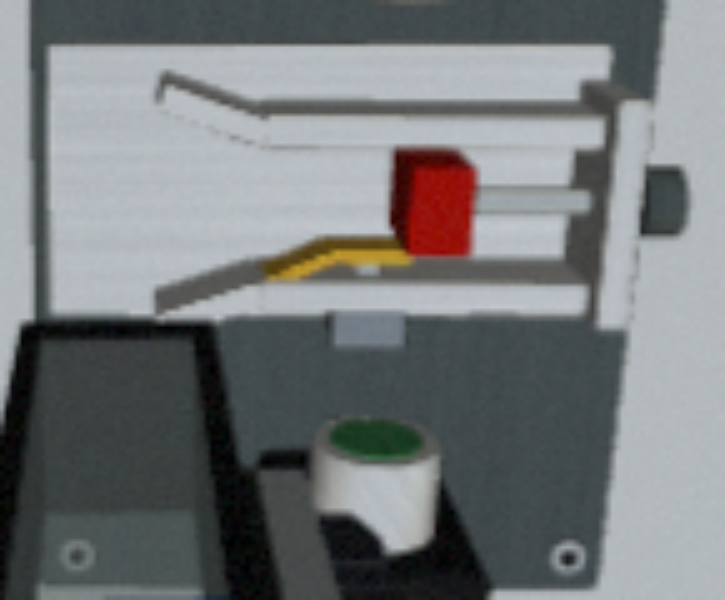

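Housing and wall positions agree with the refined pose: the reference wall comes out at local y = 13.1 against the stated 13, and the housing is centred near x = 0. In the crop, the wall tops are at about rows 130 and 300, the brass spring at (330,250) and the red stop face at about (392,200). I'll shift onto the bay and lower part-way.

Call:
jog_arm(
  deltas=[
    [0.003,-0.0065,0,0,0,-0.003,0],
    [0,0,-0.02,0,0,0,0],
    [0,0,-0.025,0,0,0,0],
    [0,0,-0.025,0,0,0,0],
    [0,0,-0.02,0,0,0,0],
    [0,0,-0.015,0,0,0,0],
    [0,0,-0.01,0,0,0,0],
    [0,0,0,0,0,0,0],
    [0,0,0,0,0,0,0],
  ],
)

```text
t: 6.8
eef_pos: [0.4848, 0.0202, 0.1065]
tool_rot: [0.0, 0.674, 0.739, -0.0]
contact_force: [0.1, 0.2, 0.0]
gripper_width: 0.303
grasp_force: 24.9
```

```bash
cat >> h.py <<'E'
C=np.array([.5321,.0311]); _y=np.radians(5.5); M=np.array([[np.cos(_y),np.sin(_y)],[-np.sin(_y),np.cos(_y)]])
def loc(p): return np.round(1000*M@(np.array(p)[:2]-C),1)
E
python3 - <<'E'
from h import *
o=pose(); print("tcp local",loc(o["eef_pos"])); w=cam("wrist"); save(w,"pics/w3.png")
np.savez("w3.npz",img=w["img"],K=w["K"],eye=w["eye"],attitude=w["attitude"])
for k in blobs(w,(100,120,50),(130,255,255),500):
    r=cv2.boundingRect(k)
    if 270<r[0]<310: print("cap",r,loc(onz(w,(r[0]+r[2]/2,r[1]+r[3]/2),o["eef_pos"][2]+.0184)))
E
```

```text
t 6.8 p [0.4848 0.0202 0.1065] yaz 5.29 z [ 1.e-04 -1.e-04 -1.e+00] F [0.09 0.24 0.04] w 0.303 g 24.9 q7 -0.35
tcp local [-48.1  -6.3]
cap (291, 265, 64, 61) [-48.2  -4.8]
```

View pics/w3.png

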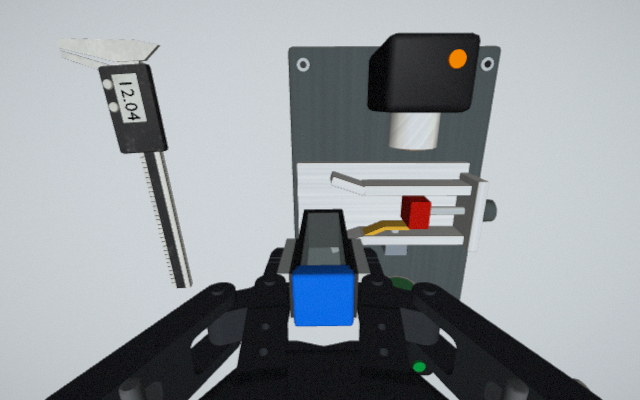

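```bash
python3 - <<'E'
from h import *
w=dict(np.load("w3.npz")); g=cv2.cvtColor(w["img"],cv2.COLOR_RGB2GRAY)
for c in (400,440,450): print(c,list(zip(range(176,250),g[176:250,c].tolist()))[::1] if c==440 else "")
print("cell col",list(zip(range(200,222),g[200:222,324].tolist())))
for r in (212,225): print(r, list(zip(range(296,356,1),g[r,296:356].tolist())))
for v in (209,210): print("foot +y edge",loc(onz(w,(324,v),.0449)))
for v in (193,194,195,235,236,237): print("wall",v,loc(onz(w,(440,v),.04)))
E
```

```text
400 
440 [(176, 213), (177, 214), (178, 214), (179, 150), (180, 109), (181, 105), (182, 104), (183, 104), (184, 104), (185, 99), (186, 202), (187, 215), (188, 215), (189, 217), (190, 218), (191, 218), (192, 216), (193, 218), (194, 217), (195, 195), (196, 213), (197, 219), (198, 218), (199, 217), (200, 216), (201, 213), (202, 212), (203, 213), (204, 219), (205, 221), (206, 151), (207, 144), (208, 176), (209, 187), (210, 185), (211, 184), (212, 186), (213, 189), (214, 178), (215, 213), (216, 225), (217, 221), (218, 219), (219, 215), (220, 212), (221, 216), (222, 216), (223, 218), (224, 215), (225, 193), (226, 124), (227, 105), (228, 103), (229, 102), (230, 106), (231, 104), (232, 106), (233, 106), (234, 106), (235, 100), (236, 192), (237, 215), (238, 212), (239, 217), (240, 217), (241, 216), (242, 219), (243, 217), (244, 174), (245, 107), (246, 88), (247, 87), (248, 88), (249, 91)]
450 
cell col [(200, 215), (201, 211), (202, 212), (203, 209), (204, 209), (205, 212), (206, 214), (207, 210), (208, 212), (209, 106), (210, 20), (211, 19), (212, 28), (213, 69), (214, 68), (215, 74), (216, 
[... 905 characters left out ...]
310, 72), (311, 77), (312, 75), (313, 74), (314, 78), (315, 77), (316, 75), (317, 72), (318, 73), (319, 74), (320, 75), (321, 75), (322, 73), (323, 75), (324, 68), (325, 73), (326, 74), (327, 75), (328, 73), (329, 74), (330, 71), (331, 75), (332, 75), (333, 73), (334, 72), (335, 73), (336, 74), (337, 73), (338, 71), (339, 52), (340, 30), (341, 10), (342, 9), (343, 11), (344, 11), (345, 132), (346, 215), (347, 215), (348, 217), (349, 213), (350, 214), (351, 213), (352, 216), (353, 216), (354, 216), (355, 216)]
foot +y edge [-47.5   4.7]
foot +y edge [-47.5   4. ]
wall 193 [31.  14.2]
wall 194 [31.1 13.5]
wall 195 [31.2 12.8]
wall 235 [ 34.7 -16.9]
wall 236 [ 34.8 -17.7]
wall 237 [ 34.9 -18.5]
```

The wrist view shows the cell hanging over the bay, with its foot's front edge at row 209 and the walls at rows 194 and 236. Relative to the walls, the cell's foot is about 6 mm too far to -y, and the cell may have a slight tilt. I'll shift it, lower until it touches, then release so it stands square, and regrip.

Call:
jog_arm(
  deltas=[
    [-0.0005,0.0055,0,0,0,0.003,0],
    [0,0,0,0,0,0,0],
    [0,0,-0.008,0,0,0,0],
    [0,0,-0.008,0,0,0,0],
    [0,0,-0.004,0,0,0,0],
    [0,0,0,0,0,0,0],
  ],
)

```text
t: 7.45
eef_pos: [0.4834, 0.0263, 0.0853]
tool_rot: [-0.001, 0.672, 0.74, -0.001]
contact_force: [0.4, -0.0, -1.4]
gripper_width: 0.304
grasp_force: 24.9
```

Call:
jog_arm(
  deltas=[
    [0,0,-0.0015,0,0,0,0],
    [0,0,-0.0015,0,0,0,0],
    [0,0,0,0,0,0,0],
  ],
)

```text
t: 7.75
eef_pos: [0.4841, 0.0263, 0.0833]
tool_rot: [-0.0, 0.672, 0.74, 0.0]
contact_force: [0.5, 0.9, -0.1]
gripper_width: 0.302
grasp_force: 24.9
```

Call:
jog_arm(
  deltas=[
    [0,0,-0.001,0,0,0,0],
    [0,0,0,0,0,0,0],
  ],
)

```text
t: 7.95
eef_pos: [0.4841, 0.0264, 0.0823]
tool_rot: [0.0, 0.672, 0.74, 0.0]
contact_force: [0.2, 1.0, -0.6]
gripper_width: 0.305
grasp_force: 24.9
```

Call:
jog_arm(
  deltas=[
    [0,0,-0.001,0,0,0,0],
    [0,0,0,0,0,0,0],
  ],
)

```text
t: 8.15
eef_pos: [0.4843, 0.0264, 0.0816]
tool_rot: [0.0, 0.672, 0.74, 0.0]
contact_force: [-1.0, -0.0, 2.6]
gripper_width: 0.302
grasp_force: 25.3
```

Touchdown is exactly at the expected height. I'll release so the cell stands square, then look.

Call:
jog_arm(
  deltas=[
    [0,0,0,0,0,0,0.34],
    [0,0,0,0,0,0,0.42],
    [0,0,0,0,0,0,0.5],
    [0,0,0,0,0,0,0.5],
    [0,0,0,0,0,0,0.5],
  ],
)

```text
t: 8.65
eef_pos: [0.484, 0.0263, 0.0813]
tool_rot: [-0.0, 0.672, 0.74, -0.0]
contact_force: [1.4, -0.1, -0.4]
gripper_width: 0.5
grasp_force: 0.0
```

```bash
python3 - <<'E'
from h import *
o=pose(); print("tcp local",loc(o["eef_pos"])); w=cam("wrist"); save(w,"pics/w4.png")
np.savez("w4.npz",img=w["img"],K=w["K"],eye=w["eye"],attitude=w["attitude"])
for k in blobs(w,(100,120,50),(130,255,255),500):
    r=cv2.boundingRect(k)
    if 270<r[0]<310: print("cap",r,cv2.minAreaRect(k),loc(onz(w,(r[0]+r[2]/2-.5,r[1]+r[3]/2-.5),.1)),"+y edge",loc(onz(w,(323,r[1]),.1)))
g=cv2.cvtColor(w["img"],cv2.COLOR_RGB2GRAY)
print(list(zip(range(195,225),g[195:225,323].tolist())))
E
```

```text
t 8.65 p [0.484  0.0263 0.0813] yaz 5.5 z [-1.e-04  0.e+00 -1.e+00] F [ 1.43 -0.15 -0.36] w 0.5 g 0.0 q7 -0.4
tcp local [-48.3  -0.2]
cap (292, 265, 63, 62) ((323.0, 295.5), (61.0, 62.0), 90.0) [-48.4   1.6] +y edge [-48.4  15.9]
[(195, 228), (196, 228), (197, 224), (198, 224), (199, 224), (200, 226), (201, 221), (202, 221), (203, 221), (204, 223), (205, 223), (206, 222), (207, 220), (208, 223), (209, 113), (210, 6), (211, 7), (212, 32), (213, 74), (214, 79), (215, 77), (216, 80), (217, 79), (218, 79), (219, 80), (220, 80), (221, 79), (222, 77), (223, 83), (224, 81)]
```

View pics/w4.png

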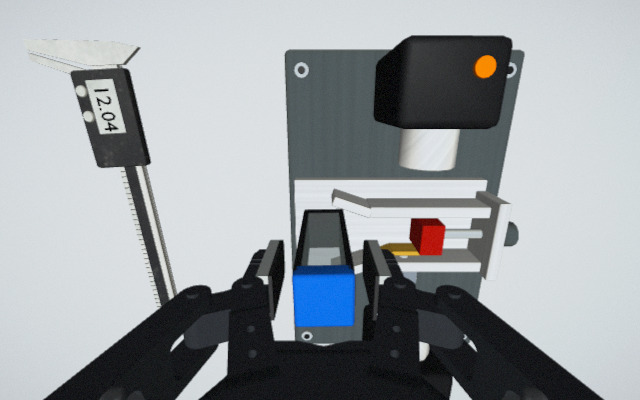

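The picture shows the cell standing in the bay, with the cap at (323,296) and the foot edge at row 209, unmoved by the release. So it was upright all along, and the apparent tilt was camera bias. I'll work out its y from the foot edge against the channel walls in the same picture.

```bash
python3 - <<'E'
from h import *
w=dict(np.load("w4.npz")); g=cv2.cvtColor(w["img"],cv2.COLOR_RGB2GRAY).astype(float)
print("foot",loc(onz(w,(323,209),.02)))
for c in (460,470):
    d=np.diff(g[190:285,c]); print(c,[(190+i+.5,int(x)) for i,x in enumerate(d) if abs(x)>25])
    for v in (216,217,218,219): print("ref wall inner top",v,loc(onz(w,(c,v),.04)))
    for v in (250,251,252): print("- wall inner bottom",v,loc(onz(w,(c,v),.02)))
    for v in (261,262,263): print("- wall inner top",v,loc(onz(w,(c,v),.04)))
E
```

```text
foot [-48.4  11. ]
460 [(197.5, -83), (198.5, -34), (206.5, 49), (207.5, 57), (227.5, -31), (228.5, -66), (230.5, 34), (247.5, -56), (248.5, -52), (261.5, 49), (262.5, 52), (270.5, -35), (271.5, -79)]
ref wall inner top 216 [33.9 13.7]
ref wall inner top 217 [34.  13.1]
ref wall inner top 218 [34.1 12.5]
ref wall inner top 219 [34.2 11.8]
- wall inner bottom 250 [ 47.7 -19.5]
- wall inner bottom 251 [ 47.8 -20.3]
- wall inner bottom 252 [ 48.  -21.1]
- wall inner top 261 [ 38.3 -16.7]
- wall inner top 262 [ 38.4 -17.4]
- wall inner top 263 [ 38.5 -18.1]
470 [(197.5, -83), (198.5, -34), (206.5, 45), (207.5, 57), (225.5, -31), (227.5, -48), (229.5, 41), (230.5, 33), (237.5, -72), (238.5, -34), (261.5, 50), (262.5, 52), (270.5, -35), (271.5, -76)]
ref wall inner top 216 [39.9 13.7]
ref wall inner top 217 [40.  13.1]
ref wall inner top 218 [40.1 12.5]
ref wall inner top 219 [40.2 11.8]
- wall inner bottom 250 [ 54.7 -19.5]
- wall inner bottom 251 [ 54.9 -20.3]
- wall inner bottom 252 [ 55.  -21.1]
- wall inner top 261 [ 44.6 -16.7]
- wall inner top 262 [ 44.7 -17.4]
- wall inner top 263 [ 44.8 -18.1]
```

Against the walls, the cell centre sits at about y = -1.5 mm, inside the free band of -4 to 0. The red face reads about x = +9, which puts home near x = -4. I'll regrip slightly higher.

Call:
jog_arm(
  deltas=[
    [0,0,0.001,0,0,0,0.5],
    [0,0,0,0,0,0,0.42],
    [0,0,0,0,0,0,0.36],
    [0,0,0,0,0,0,0.3],
    [0,0,0,0,0,0,0.15],
    [0,0,0,0,0,0,0],
    [0,0,0,0,0,0,0],
    [0,0,0,0,0,0,0],
  ],
  newtons=25,
)

```text
t: 9.5
eef_pos: [0.4842, 0.0264, 0.0824]
tool_rot: [0.0, 0.672, 0.74, 0.0]
contact_force: [0.3, 0.1, 2.1]
gripper_width: 0.297
grasp_force: 25.5
```

```bash
python3 -c "
from h import *
o=pose();print(loc(o['eef_pos']))"
```

```text
t 9.5 p [0.4842 0.0264 0.0824] yaz 5.5 z [ 2.e-04  0.e+00 -1.e+00] F [0.32 0.13 2.14] w 0.297 g 25.5 q7 -0.39
[-48.2  -0.1]
```

Call:
jog_arm(
  deltas=[
    [0.002,0.0002,0,0,0,0,0],
    [0.002,0.0002,0,0,0,0,0],
    [0.002,0.0002,0,0,0,0,0],
    [0.002,0.0002,0,0,0,0,0],
    [0.002,0.0002,0,0,0,0,0],
    [0,0,0,0,0,0,0],
  ],
)

```text
t: 10.1
eef_pos: [0.4946, 0.0274, 0.0824]
tool_rot: [0.0, 0.672, 0.74, 0.0]
contact_force: [0.1, -0.0, 4.3]
gripper_width: 0.298
grasp_force: 25.8
```

Call:
jog_arm(
  deltas=[
    [0.002,0.0002,0,0,0,0,0],
    [0.002,0.0002,0,0,0,0,0],
    [0.002,0.0002,0,0,0,0,0],
    [0.002,0.0002,0,0,0,0,0],
    [0,0,0,0,0,0,0],
  ],
)

```text
t: 10.6
eef_pos: [0.5024, 0.0282, 0.0824]
tool_rot: [0.0, 0.672, 0.74, 0.0]
contact_force: [-0.8, -0.3, 4.2]
gripper_width: 0.3
grasp_force: 25.9
```

```bash
python3 -c "
from h import *
o=pose();print(loc(o['eef_pos']))"
```

```text
t 10.6 p [0.5024 0.0282 0.0824] yaz 5.5 z [ 5.e-04  1.e-04 -1.e+00] F [-0.82 -0.29  4.16] w 0.3 g 25.9 q7 -0.39
[-29.8  -0. ]
```

Call:
jog_arm(
  deltas=[
    [0.002,0.0002,0.0002,0,0,0,0],
    [0.002,0.0002,0,0,0,0,0],
    [0.002,0.0002,0,0,0,0,0],
    [0,0,0,0,0,0,0],
  ],
)

```text
t: 11.0
eef_pos: [0.5084, 0.0289, 0.0824]
tool_rot: [0.0, 0.672, 0.74, 0.0]
contact_force: [-0.5, 0.5, 1.2]
gripper_width: 0.299
grasp_force: 25.5
```

Call:
jog_arm(
  deltas=[
    [0.0015,0.00015,0,0,0,0,0],
    [0.0015,0.00015,0,0,0,0,0],
    [0.0015,0.00015,0,0,0,0,0],
    [0.0015,0.00015,0,0,0,0,0],
    [0,0,0,0,0,0,0],
  ],
)

```text
t: 11.5
eef_pos: [0.5141, 0.0297, 0.0824]
tool_rot: [-0.0, 0.672, 0.74, 0.0]
contact_force: [-2.8, 1.8, 1.5]
gripper_width: 0.303
grasp_force: 25.6
```

Call:
jog_arm(
  deltas=[
    [0.001,0.0001,0,0,0,0,0],
    [0.001,0.0001,0,0,0,0,0],
    [0.001,0.0001,0,0,0,0,0],
    [0,0,0,0,0,0,0],
  ],
)

```text
t: 11.9
eef_pos: [0.5176, 0.0298, 0.0825]
tool_rot: [0.0, 0.672, 0.74, 0.001]
contact_force: [-0.1, 2.5, -0.9]
gripper_width: 0.305
grasp_force: 25.1
```

Call:
jog_arm(
  deltas=[
    [0.001,0.0001,0,0,0,0,0],
    [0.001,0.0001,0,0,0,0,0],
    [0,0,0,0,0,0,0],
  ],
)

```text
t: 12.2
eef_pos: [0.5193, 0.0299, 0.0825]
tool_rot: [0.0, 0.672, 0.74, 0.0]
contact_force: [-0.1, 2.6, -2.0]
gripper_width: 0.302
grasp_force: 25.1
```

```bash
python3 -c "
from h import *
o=pose();print(loc(o['eef_pos']))"
```

```text
t 12.2 p [0.5193 0.0299 0.0825] yaz 5.5 z [ 3.e-04  2.e-04 -1.e+00] F [-0.06  2.59 -1.99] w 0.302 g 25.1 q7 -0.39
[-12.8   0. ]
```

Call:
jog_arm(
  deltas=[
    [0.0007,7e-05,-0.0001,0,0,0,0],
    [0.0007,7e-05,0,0,0,0,0],
    [0.0007,7e-05,0,0,0,0,0],
    [0.0007,7e-05,0,0,0,0,0],
    [0,0,0,0,0,0,0],
  ],
)

```text
t: 12.7
eef_pos: [0.522, 0.0302, 0.0824]
tool_rot: [0.0, 0.672, 0.74, 0.0]
contact_force: [-1.2, 2.0, 0.2]
gripper_width: 0.303
grasp_force: 25.3
```

Call:
jog_arm(
  deltas=[
    [0.0005,5e-05,0,0,0,0,0],
    [0.0005,5e-05,0,0,0,0,0],
    [0,0,0,0,0,0,0],
  ],
)

```text
t: 13.0
eef_pos: [0.523, 0.0303, 0.0824]
tool_rot: [0.0, 0.672, 0.74, 0.0]
contact_force: [-0.9, 1.7, 0.2]
gripper_width: 0.3
grasp_force: 25.3
```

Call:
jog_arm(
  deltas=[
    [0.0005,5e-05,0,0,0,0,0],
    [0.0005,5e-05,0,0,0,0,0],
    [0,0,0,0,0,0,0],
  ],
)

```text
t: 13.3
eef_pos: [0.524, 0.0304, 0.0824]
tool_rot: [0.0, 0.672, 0.74, 0.0]
contact_force: [-0.9, 1.6, 0.8]
gripper_width: 0.303
grasp_force: 25.4
```

Call:
jog_arm(
  deltas=[
    [0.0004,4e-05,0,0,0,0,0],
    [0.0004,4e-05,0,0,0,0,0],
    [0,0,0,0,0,0,0],
  ],
)

```text
t: 13.6
eef_pos: [0.5247, 0.0304, 0.0824]
tool_rot: [0.0, 0.672, 0.74, 0.0]
contact_force: [-0.8, 2.7, 0.3]
gripper_width: 0.3
grasp_force: 25.4
```

Call:
jog_arm(
  deltas=[
    [0.0004,4e-05,0,0,0,0,0],
    [0.0004,4e-05,0,0,0,0,0],
    [0,0,0,0,0,0,0],
  ],
)

```text
t: 13.9
eef_pos: [0.5256, 0.0305, 0.0824]
tool_rot: [0.0, 0.672, 0.74, 0.0]
contact_force: [-1.5, 2.5, 0.4]
gripper_width: 0.299
grasp_force: 25.4
```

Call:
jog_arm(
  deltas=[
    [0.0004,4e-05,0,0,0,0,0],
    [0.0004,4e-05,0,0,0,0,0],
    [0,0,0,0,0,0,0],
  ],
)

```text
t: 14.2
eef_pos: [0.5263, 0.0306, 0.0824]
tool_rot: [0.0, 0.672, 0.74, 0.0]
contact_force: [-1.1, 1.8, 1.2]
gripper_width: 0.3
grasp_force: 25.5
```

Call:
jog_arm(
  deltas=[
    [0.0004,4e-05,0,0,0,0,0],
    [0.0004,4e-05,0,0,0,0,0],
    [0,0,0,0,0,0,0],
  ],
)

```text
t: 14.5
eef_pos: [0.5271, 0.0307, 0.0824]
tool_rot: [0.0, 0.672, 0.74, 0.0]
contact_force: [-1.4, 1.9, 1.2]
gripper_width: 0.302
grasp_force: 25.5
```

Call:
jog_arm(
  deltas=[
    [0.0004,4e-05,0,0,0,0,0],
    [0.0004,4e-05,0,0,0,0,0],
    [0,0,0,0,0,0,0],
  ],
)

```text
t: 14.8
eef_pos: [0.5279, 0.0307, 0.0824]
tool_rot: [0.0, 0.672, 0.74, 0.0]
contact_force: [-1.9, 1.8, 1.8]
gripper_width: 0.299
grasp_force: 25.5
```

Call:
jog_arm(
  deltas=[
    [0.0004,4e-05,0,0,0,0,0],
    [0.0004,4e-05,0,0,0,0,0],
    [0,0,0,0,0,0,0],
  ],
)

```text
t: 15.1
eef_pos: [0.5288, 0.0308, 0.0824]
tool_rot: [0.0, 0.672, 0.74, 0.0]
contact_force: [-2.2, 2.5, 1.5]
gripper_width: 0.305
grasp_force: 25.5
```

Call:
jog_arm(
  deltas=[
    [0.0004,4e-05,0,0,0,0,0],
    [0.0004,4e-05,0,0,0,0,0],
    [0,0,0,0,0,0,0],
  ],
)

```text
t: 15.4
eef_pos: [0.5296, 0.0309, 0.0824]
tool_rot: [0.0, 0.672, 0.74, 0.0]
contact_force: [-1.2, 2.6, 1.9]
gripper_width: 0.297
grasp_force: 25.6
```

Call:
jog_arm(
  deltas=[
    [0.0004,4e-05,0,0,0,0,0],
    [0.0004,4e-05,0,0,0,0,0],
    [0,0,0,0,0,0,0],
  ],
)

```text
t: 15.7
eef_pos: [0.5298, 0.031, 0.0824]
tool_rot: [-0.0, 0.672, 0.74, -0.0]
contact_force: [-3.6, 1.7, 5.8]
gripper_width: 0.302
grasp_force: 25.9
```

The tool advanced only 0.2 mm of the 0.8 mm commanded and the force rose, so this is the stop. I'll press slightly more to confirm, then hold.

Call:
jog_arm(
  deltas=[
    [0.0003,3e-05,0,0,0,0,0],
    [0,0,0,0,0,0,0],
  ],
)

```text
t: 15.9
eef_pos: [0.5298, 0.0309, 0.0824]
tool_rot: [-0.0, 0.672, 0.74, -0.001]
contact_force: [-4.1, 2.0, 5.8]
gripper_width: 0.299
grasp_force: 26.1
```

Call:
jog_arm(
  deltas=[
    [0.0003,3e-05,0,0,0,0,0],
    [0,0,0,0,0,0,0],
  ],
)

```text
t: 16.1
eef_pos: [0.5298, 0.0309, 0.0824]
tool_rot: [-0.001, 0.672, 0.74, -0.001]
contact_force: [-5.7, 1.7, 7.3]
gripper_width: 0.298
grasp_force: 26.2
```

Call:
jog_arm(
  deltas=[
    [0,0,0,0,0,0,0],
    [0,0,0,0,0,0,0],
    [0,0,0,0,0,0,0],
    [0,0,0,0,0,0,0],
    [0,0,0,0,0,0,0],
  ],
)

```text
t: 16.6
eef_pos: [0.5298, 0.0309, 0.0824]
tool_rot: [-0.001, 0.672, 0.74, -0.001]
contact_force: [-5.1, 2.6, 7.2]
gripper_width: 0.302
grasp_force: 26.2
```

Held at about 5 N for over half a second with no motion. Now I'll let go.

Call:
jog_arm(
  deltas=[
    [0,0,0,0,0,0,0.35],
    [0,0,0,0,0,0,0.45],
    [0,0,0,0,0,0,0.55],
    [0,0,0,0,0,0,0.6],
    [0,0,0,0,0,0,0.6],
    [0,0,0,0,0,0,0.6],
  ],
)

```text
t: 17.2
eef_pos: [0.531, 0.031, 0.0824]
tool_rot: [0.0, 0.672, 0.74, 0.0]
contact_force: [0.6, -0.2, -1.0]
gripper_width: 0.6
grasp_force: 0.0
```

```bash
python3 - <<'E'
from h import *
o=pose();print(loc(o['eef_pos'])); w=cam("wrist"); save(w,"pics/w5.png")
E
```

```text
t 17.2 p [0.531  0.031  0.0824] yaz 5.49 z [ 2.e-04 -0.e+00 -1.e+00] F [ 0.55 -0.22 -1.01] w 0.6 g 0.0 q7 -0.38
[-1.1 -0. ]
```

View pics/w5.png

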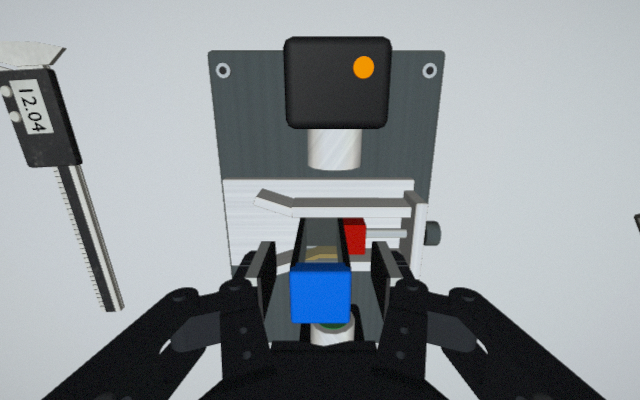

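The cell stands upright with its cap at (320,293), its foot against the red stop at about (345,236), and both fingers clear of it. I'll lift away.

Call:
jog_arm(
  deltas=[
    [0,0,0.01,0,0,0,0.6],
    [0,0,0.02,0,0,0,0.6],
    [0,0,0.025,0,0,0,0.6],
    [0,0,0.025,0,0,0,0.6],
    [0,0,0.025,0,0,0,0.6],
    [0,0,0.025,0,0,0,0.6],
    [0,0,0.02,0,0,0,0.6],
    [0,0,0,0,0,0,0.6],
    [0,0,0,0,0,0,0.6],
  ],
)

```text
t: 18.15
eef_pos: [0.5309, 0.031, 0.2329]
tool_rot: [0.0, 0.672, 0.74, 0.0]
contact_force: [0.6, -0.3, -1.2]
gripper_width: 0.597
grasp_force: 0.0
```

```bash
python3 - <<'E'
from h import *
o=pose(); w=cam("wrist"); save(w,"pics/w6.png",(180,80,480,360),2)
E
```

```text
t 18.15 p [0.5309 0.031  0.2329] yaz 5.5 z [ 1.e-03 -2.e-04 -1.e+00] F [ 0.55 -0.26 -1.16] w 0.597 g 0.0 q7 -0.25
```

View pics/w6.png

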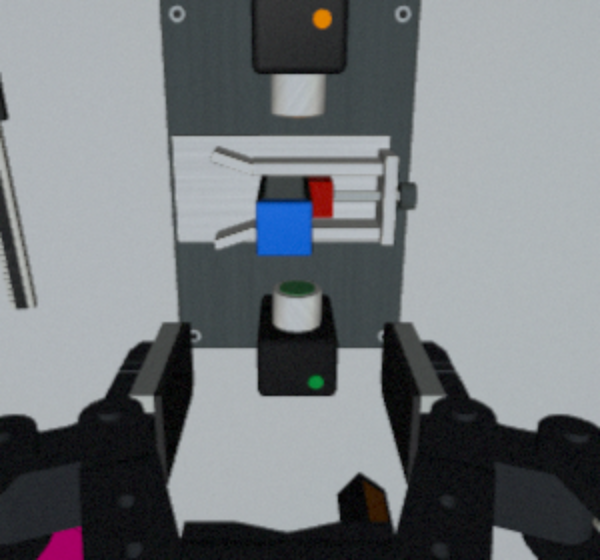

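The cell (cap at crop (285,228)) is square in the channel and touching the red stop at (320,197), with its pane towards the lamp. The gripper is clear, so I'll hand in.

```bash
python3 -c "
from station import bot
print(bot.hand_in())"
```

```text
the job is handed in; nothing more can be done
None
```

I slid the sample cell past the spring to the red stop, pressed it home at about 5 N for over half a second, let go and handed the job in; it stands upright against the stop, clear faces to the lamp and detector.

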